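Scrape two gasket faces of a pump housing and put it on its stand

TASK

Clean the aluminium pump housing on the fixed scraper: hold it upright and square just clear of the bench, press its green face lightly against the sprung blade so that the blade gives a few millimetres but is never driven to its stop, and draw the face over the blade along its full width, moving from the scraper's plain end towards its red end. Then turn the housing and do the same with its orange face. Finally push the housing, bore down, fully home on the spigot of the round green stand and let go, leaving the other tools and parts on the bench where they are.

Things in the scene. Friction and masses are not known exactly. Their poses are not given: they have to be found in the camera images.
- housing: Aluminium pump housing, 0.42 kg: block 64 x 64 mm, 40 mm high; centred square grip lug 32 x 32 mm on top (40 to 72 mm above the underside); blind round bore 30 mm wide, 28 mm deep underneath. Origin: centre of the underside, z up. +x side green, +y side orange with gasket remains (a stripe of that colour also along that top edge); the other two sides are dark-ribbed. Starts on the bench.
- green_face (a point): Centre of the housing's green face (64 wide x 40 mm high): at (32, 0, 20) mm in the housing's frame, axes as the housing's.
- orange_face (a point): Centre of the housing's orange face (64 wide x 40 mm high): at (0, 32, 20) mm in the housing's frame, axes as the housing's.
- scraper: Scraper fixed to the bench. Origin: on the bench below the free blade's edge; x: the way the blade is pushed back; y: from its red end (-y) to its plain end (+y). Dark base plate x 25 to 125, y -75 to 75 mm, 8 thick; grey cheeks from x = 35 mm, 42 high; red bar along the -y end, 30 high. Nothing higher than 42 mm. In front of the blade (x < 0) is bare bench, where the housing is moved.
- blade_edge (a point): Edge of the free upright steel blade at mid height: (0, 0, 25) mm in the scraper's frame; this point does not move with the blade. The edge is rounded, 6 mm wide, from 10 to 40 mm above the bench.
- blade (a joint): How far the sprung blade is pushed back along the scraper's +x, in m: 0 free, stop at 0.014. About 2.7 N to start, 5 N at 0.005, 8 N at 0.012.
- stand: Round green assembly stand fixed to the bench, 96 mm in diameter and 12 mm high, with a central steel spigot 26 mm in diameter rising from 12 to 36 mm above the bench, the top 7 mm tapered to 18 mm diameter. Origin: centre of its underside.
- spigot_foot (a point): Centre of the stand's upper face, at the foot of the spigot, 12 mm above the bench; the home place of the housing's origin.
- screwdriver: Red-handled screwdriver, 160 mm, lying on the bench. Bystander.
- spanner: Steel spanner, 180 mm, lying on the bench. Bystander.
- seal_plate: Green seal plate 60 x 50 x 12 mm with a 26 mm hole, lying on the bench. Bystander.
- tub: White open plastic tub 120 x 180 x 60 mm with bolts in it. Origin: centre of the underside. Bystander.
Things that resemble listed ones, but are neither listed nor needed, are in the scene too. Of the things that look like the scraper, the middle-sized one is meant.

How it is judged:
By the outcome, as a careful person would: the job done as asked, in the order asked, and still so for the second after the job is handed in, with the robot touching nothing.
It also fails if it takes over 72 s, if anything falls off the work surface, if the arm or the gripper's body presses on something with over 40 N, if the wrist force passes 120 N, or if a joint passes its speed limit or range.

ROBOT

A 6-joint arm with a two-finger parallel gripper is mounted at the origin on the work surface. World frame = base frame: x ahead of the robot, y to its left, z up, the work surface at z = 0. Lengths are in m, angles in rad, forces in N, time in s.
With the tool pointing down it reaches from about 0.2 to 0.875 m from the base axis. Payload 3.4 kg.
Tool frame: the origin (TCP) lies between the finger pads; the fingertips stand 25 mm ahead of it and the grasp point (between the pads) lies 6 mm ahead of it (r.nose_length is the z of the fingertips in the tool frame, in m); z points along the fingers, y is the line along which they close (so a half turn about z gives the same grasp; the last joint's range is limited). The gripper opens to 94 mm and grips with 3 to 60 N. Pads are 16 mm wide; open, the fingers measure 119 mm over their backs; the gripper's body (75 mm by 177 mm) begins 78 mm behind the grasp point.
Start: joints at [1.067, 0.276, 1.505, -0, 1.361, -0.121], TCP at [0.215, 0.533, 0.23] pointing down, gripper open.
Joint ranges: [-2.89, 2.89], [-0.75, 2.08], [0.22, 2.7], [-1.18, 4.32], [0.11, 2.71], [-2.7, 2.7]. Speed limits (rad/s): [2.57, 2.57, 3.14, 3.14, 3.14, 3.14].

INTERFACE

Orientations are given as a unit quaternion [w, x, y, z].
In Python, from plant import r, gripper_to, inverse_kinematics, vision, models, telemetry gives the robot as it stands. Calls block until the motion is done:
- r.move_to(position, orientation): joint-space move of the TCP to a pose.
- r.move_l(position, rot=None, vel=0.15, guard=None): straight line of the TCP; rot=None keeps the orientation; vel is the mean speed in m/s. With guard (N) it stops when the force on the tool has changed by that much, and returns True; else False.
- r.movej(angles): joint-space move.
- gripper_to(opening, f_grip=None): finger opening in m; f_grip is the grip in N (None keeps the last); returns when the fingers have stopped.
- r.hold(seconds).
- inverse_kinematics(position, orientation): joint angles nearest the present ones, or None.
- vision.snapshot(name): name is "scene" or "top" or "wrist"; returns the picture (480x640x3 uint8, red, green, blue); there is no depth.
- vision.get_calibration(name): a dict with "fx", "fy", "cx", "cy" (pixels), "position" and "orientation" of the camera in the world. Camera axes: x right, y down, z forward; pixel columns grow to the right and rows downward; lengths in m; the calibration is good to about 2 mm. A picture is of the moment at which its call begins: read the wrist's pose just before it. get_calibration takes no time and is no camera call; for the wrist camera it gives the pose at the moment of the call.
A pose or a line that the arm cannot do raises r.PlanningError and nothing moves.
- r.sign_off(): hands the job in; it is judged then, once.
Trained networks look in the newest picture that a camera, given by its name, has taken for a name from the list of things; names that differ only in an ending like _2 or _b are one class to them, and where a whole thing is asked for, a point or a joint stands for the part that bears it (a point fixed in the world has none). Each returns a list of dicts, best first, with "score" (0 to 1); they miss things now and then, are a little off and sometimes report something else, mostly with a low value. They report only what shows in the picture. A call takes as long as a camera call. They do not tell look-alikes from the thing itself.
- models.boxes_of(thing, camera): "at" ([x, y, z] in m, in world coordinates, good to about 4 mm: the middle of the surface that is visible of it).
- models.regions_of(thing, camera): "pixels" (480x640 bool, what is visible of it).
- models.mark_of(thing, camera): "at" ([x, y, z] in m, in world coordinates, good to about 4 mm: a listed point, or the origin of a listed thing).
Readings, each from a call of its own:
- telemetry.current_t(): time.
- telemetry.current_joints(): joint angles.
- telemetry.current_dq(): joint speeds.
- telemetry.current_joint_efforts(): joint torques, N m.
- telemetry.current_ee_pos(): TCP position.
- telemetry.current_tool_rot(): TCP orientation.
- telemetry.current_wrist_force(): force on the tool from outside, world axes, zero at the start.
- telemetry.current_torque(): the same for the moment, N m.
- telemetry.current_opening(): finger opening in m.
- telemetry.current_finger_force(): force on a finger pad.
Only numpy, scipy, OpenCV 4.12 (cv2) and the standard library are available. Lean on these libraries where they do the work, as an engineer would, in place of code of your own. Each camera call takes 0.05 s, during which the arm holds its last target. There are 200 camera calls.

## Working session

There is one attempt and no reset: what is moved stays moved. The work goes in short steps, each a Python script; the robot and the scene stay as the last script left them, time stands still between calls to the robot, and variables do not carry over. Pictures are saved under pics/ and viewed, at most 10 in all, crops included, and the job is handed in when it is done.

```bash
ls; mkdir -p pics
python3 - <<'E'
from plant import r, vision, models, telemetry
import cv2, numpy as np
for c in ("top","scene"):
    im=vision.snapshot(c); cv2.imwrite(f"pics/{c}0.png",im[:,:,::-1])
    k=vision.get_calibration(c); print(c,{a:np.round(b,4) for a,b in k.items()})
    for t in ("housing","green_face","orange_face","scraper","blade_edge","stand","spigot_foot","seal_plate","tub","screwdriver","spanner"):
        print(t,[(np.round(d["at"],4).tolist(),round(d["score"],2)) for d in models.mark_of(t,c)])
print(telemetry.current_t(), r.nose_length)
E
```

```text
pics
top {'fx': np.float64(599.5112), 'fy': np.float64(599.5112), 'cx': np.float64(313.3816), 'cy': np.float64(240.0539), 'position': array([0.2498, 0.0212, 1.5323]), 'orientation': array([-0.031 ,  0.7119, -0.7006,  0.0373])}
housing [([0.4993, 0.3563, -0.0021], 0.59), ([0.3815, -0.0974, 0.001], 0.41)]
green_face [([0.4657, 0.3539, 0.019], 0.83)]
orange_face [([0.501, 0.33, 0.0195], 0.95), ([0.6615, -0.3438, -0.0024], 0.48)]
scraper [([0.1025, -0.2928, -0.0012], 0.96), ([0.5246, 0.1477, 0.0027], 0.96), ([0.6231, -0.0466, -0.0001], 0.94)]
blade_edge [([0.6297, -0.0438, 0.0239], 0.76), ([0.5314, 0.1508, 0.0257], 0.7), ([0.1028, -0.2944, 0.0363], 0.68), ([0.3711, 0.1448, 0.0041], 0.49)]
stand [([0.4331, -0.2982, -0.0023], 0.8)]
spigot_foot [([0.4297, -0.3, 0.0143], 0.56)]
seal_plate [([0.372, 0.145, 0.0043], 0.83)]
tub [([0.6624, 0.361, 0.0], 0.69)]
screwdriver [([0.3793, -0.0936, 0.0029], 0.63)]
spanner [([0.6623, -0.346, -0.0008], 0.95)]
scene {'fx': np.float64(511.6458), 'fy': np.float64(511.6458), 'cx': np.float64(315.9238), 'cy': np.float64(243.9152), 'position': array([0.9731, 0.6365, 1.0292]), 'orientation': array([-0.1199,  0.3565,  0.8714, -0.315 ])}
housing [([0.4976, 0.3523, -0.0017], 0.97)]
green_face [([0.4722, 0.3509, 0.0228], 0.57)]
orange_face [([0.4977, 0.3264, 0.0201], 0.92)]
scraper [([0.1045, -0.2933, -0.0004], 0.89), ([0.531, 0.1466, -0.0015], 0.88), ([0.6196, -0.0441, -0.0003], 0.84), ([0.4985, 0.3228, 0.0233], 0.18)]
blade_edge [([0.1032, -0.292, 0.0388], 0.81), ([0.6262, -0.0475, 0.0236], 0.68), ([0.5294, 0.1476, 0.0162], 0.66)]
stand [([0.426, -0.3016, -0.0008], 0.97), ([0.4305, -0.3004, 0.0166], 0.72)]
spigot_foot [([0.4316, -0.2975, 0.0128], 0.79)]
seal_plate [([0.3705, 0.1452, -0.0021], 0.67)]
tub [([0.6599, 0.3596, -0.0001], 0.88)]
screwdriver [([0.3844, -0.092, -0.0018], 0.67), ([0.4329, -0.299, 0.0107], 0.43)]
spanner [([0.6648, -0.3514, 0.0006], 0.6)]
1.2 0.025
```

View pics/top0.png

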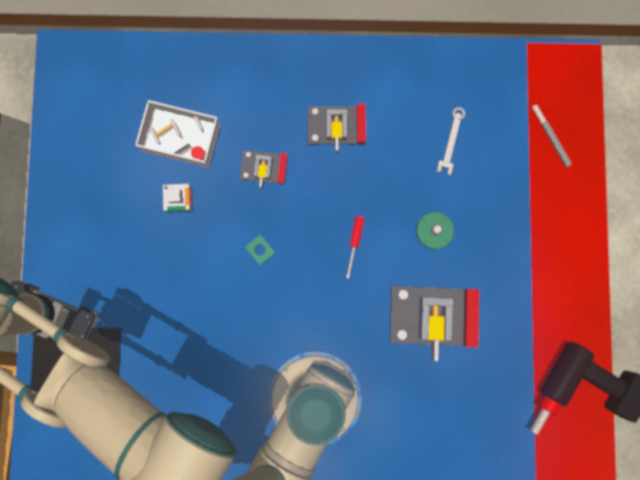

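View pics/scene0.png

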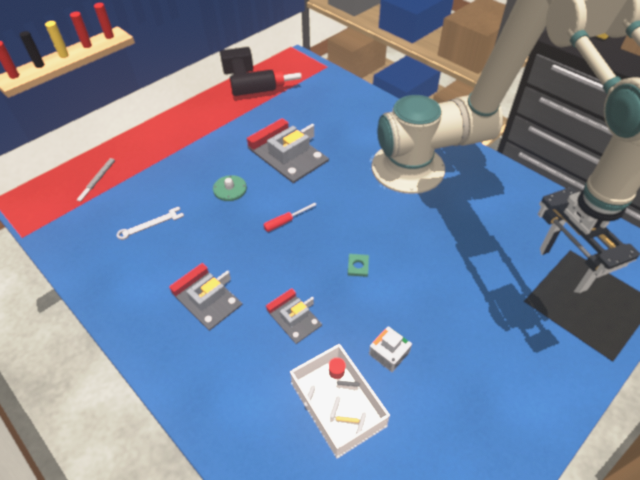

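Top view candidates for the scraper: small at (263,167), middle at (336,125) and large at (435,318). The middle one spans about 59 px, or 150 mm at about 390 px/m, which matches the listed 150 mm base, so I take that one, at about (0.625, -0.046). The housing is at (176,198), green side towards the robot and orange towards -y. The stand is at (435,230). Next I'll take wrist close-ups.

```bash
cat > h.py <<'E'
from plant import r, gripper_to, inverse_kinematics, vision, models, telemetry as T
import numpy as np, cv2
from scipy.spatial.transform import Rotation as R
def q(yaw):  # tool down; tool x at yaw (tool y at yaw-90deg)
    return (R.from_euler('z',yaw)*R.from_euler('x',np.pi)).as_quat(scalar_first=True)
def snap(c,f=None):
    im=vision.snapshot(c)
    if f: cv2.imwrite(f"pics/{f}.png",im[:,:,::-1])
    return im
def ground(k,uv,z):
    Rm=R.from_quat(k["orientation"],scalar_first=True).as_matrix()
    d=np.array([(uv[0]-k["cx"])/k["fx"],(uv[1]-k["cy"])/k["fy"],1.])@Rm.T
    p=np.array(k["position"]); return p+d*(z-p[2])/d[2]
def proj(k,P):
    Rm=R.from_quat(k["orientation"],scalar_first=True).as_matrix()
    c=(np.asarray(P)-k["position"])@Rm
    return np.array([k["cx"]+k["fx"]*c[...,0]/c[...,2],k["cy"]+k["fy"]*c[...,1]/c[...,2]]).T
def marks(c,*ts):
    for t in ts: print(c,t,[(np.round(d["at"],4).tolist(),round(d["score"],2)) for d in models.mark_of(t,c)])
E
python3 - <<'E'
from h import *
import json
rot=T.current_tool_rot(); print("start rot",rot, "tool x",R.from_quat(rot,scalar_first=True).as_matrix()[:,0])
k=vision.get_calibration("wrist")
Rt=R.from_quat(rot,scalar_first=True); print("cam in tool",Rt.inv().apply(np.array(k["position"])-T.current_ee_pos()),k["fx"])
for yaw in np.deg2rad([0,90,180,-90]):
    print(yaw,[None if (s:=inverse_kinematics(p,q(yaw))) is None else round(float(s[5]),2) for p in ([.5,.353,.1],[.59,-.046,.06],[.43,-.3,.1])])
E
```

```text
start rot [1.73532980e-05 1.90245252e-01 9.81736595e-01 4.49686619e-05] tool x [-9.27613487e-01  3.73541454e-01 -1.69625866e-05]
cam in tool [ 0.07628234  0.00082932 -0.1542091 ] 349.4788936970944
0.0 [2.07, 1.38, 0.83]
1.5707963267948966 [0.5, -0.2, -0.74]
3.141592653589793 [-1.07, -1.77, -2.31]
-1.5707963267948966 [-2.64, None, 2.4]
```

Run:
```python
from h import *
def look(xy,name,yaw,ts,z=0.17):
    d=0.076*np.array([np.cos(yaw),np.sin(yaw)])
    r.move_to([xy[0]-d[0],xy[1]-d[1],z],q(yaw)); r.hold(0.15)
    k=vision.get_calibration("wrist"); snap("wrist",name); marks("wrist",*ts); 
    np.save(name,k,allow_pickle=True); print(name,round(T.current_t(),2))
look((.43,-.3),"w_stand",np.pi/2,["spigot_foot","stand"])
look((.625,-.046),"w_scr",np.pi/2,["blade_edge","scraper"])
look((.4985,.354),"w_hou",0,["housing","orange_face","green_face"])
a=[cv2.imread(f"pics/{n}.png") for n in("w_stand","w_scr","w_hou")]
t=cv2.imread("pics/top0.png")[85:165,295:395]
b=np.vstack([np.hstack([cv2.resize(x,(400,300)) for x in a[:2]]),np.hstack([cv2.resize(a[2],(400,300)),cv2.resize(t,(400,300),interpolation=3)])])
cv2.imwrite("pics/m1.png",b)
```

```text
wrist spigot_foot [([0.4281, -0.3021, 0.0135], 0.92)]
wrist stand [([0.4277, -0.2978, 0.005], 0.88)]
w_stand 4.78
wrist blade_edge [([0.6258, -0.0466, 0.0279], 0.67)]
wrist scraper [([0.6279, -0.0508, -0.0046], 0.94)]
w_scr 6.29
wrist housing [([0.4963, 0.3566, 0.0035], 0.6)]
wrist orange_face [([0.4956, 0.3274, 0.0185], 0.86)]
wrist green_face [([0.4671, 0.3551, 0.0197], 0.63)]
w_hou 8.73
```

View pics/m1.png

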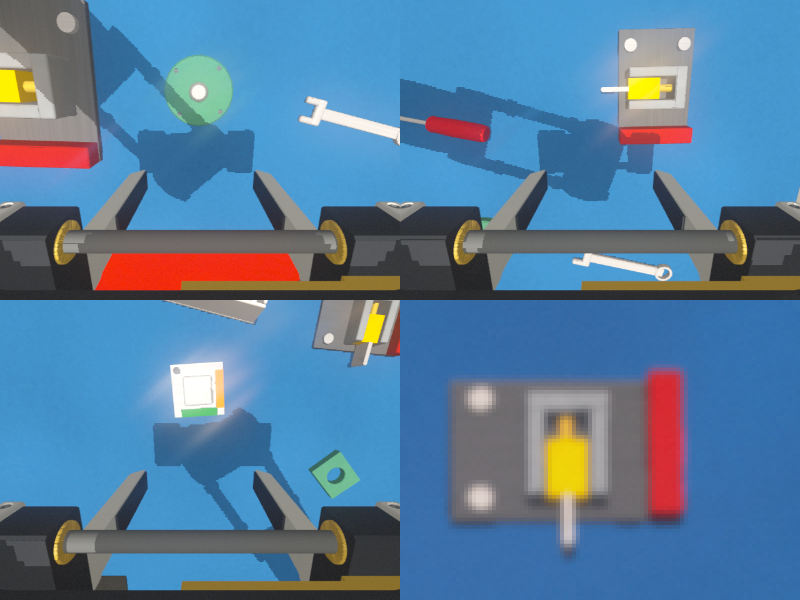

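Montage: the stand is at (198,90) with its spigot upright. The middle scraper is at (655,85), its blade tip pointing to -x at (602,90), its red bar on the -y side, and nothing in front of it. The housing is at (198,390), almost square to the world axes, green towards the robot and orange towards -y. The crop confirms the middle scraper. Now I'll measure the yaws and centres.

Run:
```python
from h import *
ld=lambda n:(cv2.imread(f"pics/{n}.png"),np.load(n+".npy",allow_pickle=True).item())
def rect(m,k,z,name):
    n,l,s,c=cv2.connectedComponentsWithStats(m.astype(np.uint8)); i=1+np.argmax(s[1:,4]); 
    pts=np.argwhere(l==i)[:,::-1]
    W=np.array([ground(k,p,z)[:2] for p in pts],np.float32)
    (c,wh,a)=cv2.minAreaRect(W*1000); a=(a+45)%90-45
    print(name,"centre",np.round(c,1),"size",np.round(wh,1),"yaw",round(a,2),"mean",W.mean(0)*1000,len(pts))
im,k=ld("w_scr"); hsv=cv2.cvtColor(im,cv2.COLOR_BGR2HSV); H,S,V=cv2.split(hsv)
roi=np.zeros(H.shape,bool); roi[20:260,300:480]=1
rect(roi&(S>120)&((H<8)|(H>172))&(V>185),k,.03,"redtop"); rect(roi&(S<90)&(V<170)&(V>60),k,.008,"plate")
sub=roi.copy(); sub[:,:300]=0; sub[:,346:]=0; sub[:120]=0; sub[170:]=0
m=sub&(S<100)&(V>120); pts=np.argwhere(m)[:,::-1]
W=np.array([ground(k,p,.04)[:2] for p in pts]); print("blade bbox",W.min(0),W.max(0),len(pts))
vx,vy,x0,y0=cv2.fitLine(W.astype(np.float32),cv2.DIST_HUBER,0,.001,.001).ravel(); print("blade dir deg",np.degrees(np.arctan2(vy,vx)),x0,y0)
im,k=ld("w_hou"); hsv=cv2.cvtColor(im,cv2.COLOR_BGR2HSV); H,S,V=cv2.split(hsv)
roi=np.zeros(H.shape,bool); roi[180:290,240:385-20]=1
hm=roi&~((H>95)&(H<125)&(S>70))
hm=cv2.morphologyEx((roi&((S<40)|(H<30)|((H>40)&(H<85)&(S>90)))&(V>70)).astype(np.uint8),cv2.MORPH_OPEN,np.ones((5,5)))>0
rect(hm,k,.04,"housing")
im,k=ld("w_stand"); H,S,V=cv2.split(cv2.cvtColor(im,cv2.COLOR_BGR2HSV))
roi=np.zeros(H.shape,bool); roi[70:220,240:400]=1
rect(roi&(H>40)&(H<90)&(S>50),k,.012,"stand"); rect(roi&(S<40)&(V>200),k,.036,"spigot top")
c=np.vstack([cv2.resize(x,(800,300)) for x in (cv2.imread("pics/w_scr.png")[30:240,290:490][20:120],cv2.imread("pics/w_hou.png")[170:290,230:390])])
a=cv2.resize(cv2.imread("pics/w_scr.png")[30:240,310:490],(400,466)); b=cv2.resize(cv2.imread("pics/w_hou.png")[170:290,250:370],(400,400))
b=np.vstack([b,np.zeros((66,400,3),np.uint8)]); cv2.imwrite("pics/m2.png",np.hstack([a,b]))
```

```text
redtop centre [ 703.7 -108.3] size [21.1 97.6] yaw -0.06 mean [ 716.554   -106.30973] 1731
plate centre [696.6 -45.3] size [111.2 149.9] yaw 1.52 mean [706.66345  -29.516424] 7037
blade bbox [ 0.62683743 -0.05511665] [ 0.64659276 -0.02960385] 415
blade dir deg 52.816505 0.6394411 -0.04508586
housing centre [470.4 355.8] size [ 5.6 41.3] yaw 0.02 mean [471.04327 357.5315 ] 323
stand centre [ 430.7 -301.6] size [93.5 93.4] yaw 0.1 mean [ 430.55075 -300.1305 ] 8785
spigot top centre [ 430.3 -301.7] size [18.3 17.8] yaw 44.44 mean [ 430.36105 -301.59796] 439
```

View pics/m2.png

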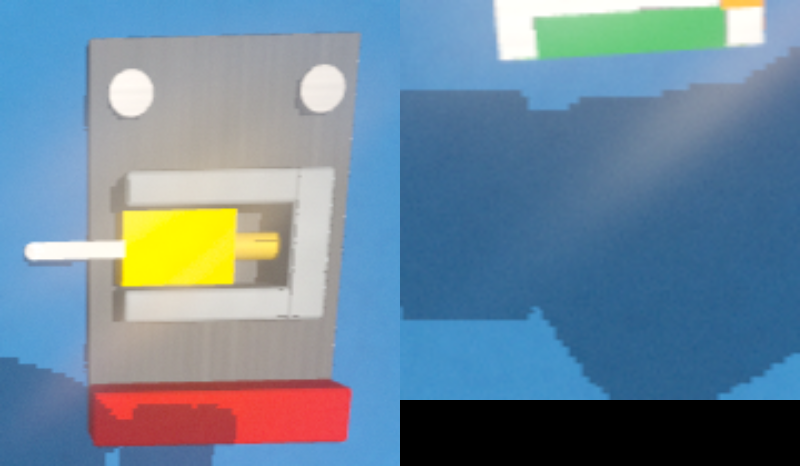

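Run:
```python
from h import *
ld=lambda n:(cv2.imread(f"pics/{n}.png"),np.load(n+".npy",allow_pickle=True).item())
im,k=ld("w_scr")
print(R.from_quat(k["orientation"],scalar_first=True).as_matrix().round(3),np.round(k["position"],3))
s=400/180; f=lambda u,v,z:np.round(ground(k,(310+u/s,30+v/s),z)[:2]*1000,1)
for n,a in dict(plA=(90,40,.008),plB=(358,33,.008),leftlow=(90,375,.008),rightlow=(333,378,.008),redTL=(92,391,.03),redTR=(350,385,.03),redBR=(348,440,.03),redBL=(90,446,.03),btip_u=(25,243,.04),btip_d=(25,260,.04),bl_tip=(23,251,.04),bl_back=(124,249,.04),bolt1=(131,93,.012),bolt2=(323,88,.012),chU=(129,172,.042),chUr=(334,168,.042),chD=(126,321,.042),chDr=(322,318,.042)).items(): print(n,f(*a))
im,k=ld("w_hou"); print(np.round(k["position"],3))
cv2.imwrite("pics/m3.png",cv2.resize(im[85:205,250:385],(675,600),interpolation=3))
H,S,V=cv2.split(cv2.cvtColor(im,cv2.COLOR_BGR2HSV)); 
roi=np.zeros(H.shape,bool); roi[85:180,255:380]=1
for n,m in (("all",((S<60)&(V>150))|((H<30)&(S>60))|((H>40)&(H<85)&(S>90))),("green",(H>40)&(H<85)&(S>90)),("orange",(H<30)&(S>80))):
    m=cv2.morphologyEx((roi&m).astype(np.uint8),cv2.MORPH_OPEN,np.ones((3,3)))
    W=np.array([ground(k,p[::-1],.04)[:2] for p in np.argwhere(m)],np.float32)*1000
    print(n,cv2.minAreaRect(W),len(W))
```

```text
[[ 1.    -0.001  0.   ]
 [-0.001 -0.963 -0.269]
 [ 0.     0.269 -0.963]] [ 0.627 -0.045  0.324]
plA [651.8  27.8]
plB [749.9  30.1]
leftlow [654.6 -95.9]
rightlow [754.3 -97.2]
redTL [653.5 -98.5]
redTR [752.2 -96.3]
redBR [ 753.9 -118. ]
redBL [ 653.3 -120.3]
btip_u [627.8 -43.9]
btip_d [627.8 -49.7]
bl_tip [627.1 -46.7]
bl_back [662.8 -46. ]
bolt1 [667.    9.3]
bolt2 [737.6  10.9]
chU [663.3 -20.7]
chUr [733.2 -19.4]
chD [664.1 -70.9]
chDr [734.3 -69.9]
[0.503 0.354 0.324]
all ((503.1250305175781, 349.9512939453125), (61.688636779785156, 79.03857421875), 3.580141067504883) 6659
green ((476.7760009765625, 350.88568115234375), (5.560433387756348, 36.26284408569336), 0.01767609268426895) 263
orange ((502.82110595703125, 329.0744934082031), (45.44240188598633, 9.778264999389648), 2.771092176437378) 736
```

View pics/m3.png

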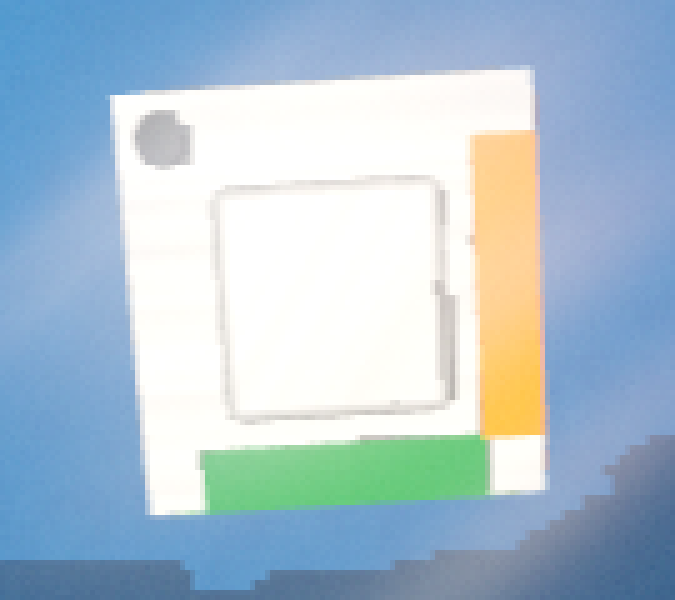

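The housing top's corners in the crop are (110,95), (532,68), (546,490) and (150,515), so it is turned about 3° from square. The scraper yaw is about 1.3°, with the blade edge at about (0.627, -0.0467). I'll close once along x to centre and square the housing, then grip along y.

Run:
```python
from h import *
k=np.load("w_hou.npy",allow_pickle=True).item()
C=np.array([ground(k,(250+u/5,85+v/5),.04)[:2] for u,v in((110,95),(532,68),(546,490),(150,515))])
c=C.mean(0); TL,TR,BR,BL=C
ang=[np.degrees(np.arctan2(*(a-b)[::-1])) for a,b in((TL,BL),(TR,BR))]+[np.degrees(np.arctan2(*(a-b)[::-1]))-90 for a,b in((TL,TR),(BL,BR))]
y=np.radians(np.mean(ang)); print(C.round(4),c.round(4),np.round(ang,2))
gripper_to(.055)
r.move_to([*c,.12],q(y+np.pi/2)); r.move_l([*c,.068],vel=.08)
gripper_to(.02,10); print("open",T.current_opening(),T.current_finger_force(),T.current_wrist_force().round(1) if hasattr(T.current_wrist_force(),'round') else T.current_wrist_force())
gripper_to(.055); r.move_l([*c,.095],vel=.15); r.move_to([*c,.095],q(y)); r.move_l([*c,.068],vel=.08)
gripper_to(.02,40); print("open",T.current_opening(),T.current_finger_force())
w0=np.array(T.current_wrist_force()); r.move_l([*c,.15],vel=.15); r.hold(.2)
print(np.array(T.current_wrist_force())-w0,T.current_opening(),T.current_t(),T.current_ee_pos())
np.save("y.npy",y); snap("scene","sc1")
```

```text
[[0.5306 0.3903]
 [0.5345 0.3261]
 [0.4708 0.322 ]
 [0.4667 0.3862]] [0.5007 0.3561] [3.72 3.64 3.44 3.62]
open 0.03155200115603787 10.000436156988144 [-5.6  0.3  5.6]
open 0.03174372424045421 40.00025510787964
[ 0.02260795 -0.53788697 -4.68921324] 0.03141707472899607 16.4667 [0.49993839 0.35567695 0.14851759]
```

```bash
cat >> h.py <<'E'
PS=np.radians(1.3); O=np.array([.627,-.0467])
ex=np.array([np.cos(PS),np.sin(PS)]); ey=np.array([-np.sin(PS),np.cos(PS)])
W=lambda x,y,z:[*(O+x*ex+y*ey),z]
def S():  # actual TCP in scraper frame (mm) and force in scraper frame
    p=np.array(T.current_ee_pos()); f=np.array(T.current_wrist_force()); d=p[:2]-O
    return np.array([d@ex*1e3,d@ey*1e3,p[2]*1e3]),np.array([f[:2]@ex,f[:2]@ey,f[2]])
E
python3 - <<'E'
from h import *
rot=q(np.pi+PS)
r.move_to(W(-.046,.0305,.15),rot); r.move_l(W(-.046,.0305,.080),vel=.12); r.hold(.2)
print("free",S()); hit=r.move_l(W(-.046,.0305,.060),vel=.015,guard=3); a,f=S(); print("bench",hit,a,f)
zc=a[2]/1e3; r.move_l(W(-.046,.0305,zc+.006),vel=.03); r.hold(.3); a,f=S(); print("up",a,f,"zc",zc,T.current_t(),np.array(T.current_torque()).round(2))
np.save("zc.npy",zc)
E
```

```text
free (array([-45.26631674,  30.3736304 ,  81.01452317]), array([-0.50369867, -0.28089373, -4.25921095]))
bench True [-45.99341385  30.47600455  68.32920981] [-4.05516501e-01 -3.43673441e-03  4.32326395e+00]
up [-46.1494514   30.52451707  74.10060195] [-0.28900022  0.09324254 -4.70496882] zc 0.06832920981029522 22.1083 [ 0.07 -0.01  0.01]
```

```bash
cat >> h.py <<'E'
def scrape(zc,y0=.0305,y1=-.0365,dep=.005):
    z=zc+.004
    a,f0=S(); x0=-.046
    r.move_l(W(x0,y0,z),vel=.03); r.hold(.15); a,f0=S(); print("pre",a.round(1),f0.round(2))
    hit=r.move_l(W(-.020,y0,z),vel=.015,guard=1.8); a,f=S(); print("contact",hit,a.round(2),(f-f0).round(2))
    if not hit: return None
    xc=a[0]/1e3; x=xc+dep
    r.move_l(W(x,y0,z),vel=.015); r.hold(.15); a,f=S(); print("press",a.round(2),(f-f0).round(2))
    F=-(f-f0)[0]
    if not 3.4<F<7: print("adjust?"); return xc
    for y in np.linspace(y0,y1,6)[1:]:
        r.move_l(W(x,y,z),vel=.04); a,f=S(); print(a.round(2),(f-f0).round(2))
    r.hold(.2); a,f=S(); print("end",a.round(2),(f-f0).round(2))
    r.move_l(W(x0,y1,z),vel=.06); print("t",T.current_t(),T.current_opening()); return xc
E
python3 - <<'E'
from h import *
scrape(float(np.load("zc.npy")))
E
```

```text
pre [-46.   30.5  72.3] [-0.7   0.54 -2.89]
contact True [-35.96  30.71  71.19] [ 0.43 -0.43 -0.79]
press [-31.93  30.71  71.88] [-3.63  0.28 -4.25]
[-31.02  17.1   72.64] [-3.81  0.12 -0.55]
[-31.    3.6  72.4] [-3.88  0.21 -1.01]
[-30.99  -9.81  72.32] [-3.48  0.06 -0.75]
[-30.94 -23.24  72.34] [-3.53  0.84 -0.71]
[-28.52 -37.21  73.2 ] [ 2.04 -0.1  -1.2 ]
end [-30.22 -36.53  72.64] [ 0.37 -0.06  0.45]
t 27.125 0.0317686459372929
```

The guard tripped on motion noise, so that stroke gave only about 2.3 mm by force. I'll repeat the green stroke at 4.5 to 5 mm, still before the orange one, and take finer readings as the blade leaves the face.

```bash
cat >> h.py <<'E'
def scrape2(zc,x,y0=.0305,y1=-.0365,steps=(.015,0,-.015,-.026,-.0285,-.030,-.0315,-.033,-.0365)):
    z=zc+.004; x0=-.046
    r.move_l(W(x0,y0,z),vel=.08); r.hold(.25); a,f0=S(); print("pre",a.round(1),f0.round(2))
    r.move_l(W(x,y0,z),vel=.015); r.hold(.25); a,f=S(); print("press",a.round(2),(f-f0).round(2))
    F=-(f-f0)[0]
    if not 3.9<F<7: print("adjust?"); return
    for y in steps:
        r.move_l(W(x,y,z),vel=.03); r.hold(.1); a,f=S(); print(a.round(2),(f-f0).round(2))
    r.move_l(W(x0,y1,z),vel=.06); print("t",T.current_t(),T.current_opening())
E
python3 - <<'E'
from h import *
scrape2(float(np.load("zc.npy")),-.0285)
E
```

```text
pre [-46.   30.   72.3] [-0.67  0.66 -3.77]
press [-29.48  30.58  72.17] [-4.32 -1.01  2.72]
[-30.2   16.1   71.33] [-5.1   1.27  1.18]
[-30.18   1.06  71.32] [-4.56  1.45  0.11]
[-30.22 -13.96  71.29] [-3.6   1.51 -1.05]
[-30.18 -25.04  71.32] [-3.39  0.94 -0.11]
[-30.15 -27.43  71.32] [-4.66  1.63 -0.02]
[-30.18 -28.75  71.31] [-4.36  1.91  0.11]
[-30.2  -30.19  71.28] [-3.6   1.13  0.06]
[-30.19 -31.74  71.31] [-4.26  1.43 -0.04]
[-26.88 -36.82  72.75] [ 0.07 -0.94 -0.41]
t 35.025 0.03205807626257555
```

```bash
cat >> h.py <<'E'
def avg(n=6):
    L=[]
    for _ in range(n): L.append(np.hstack(S())); r.hold(.02)
    return np.mean(L,0)
def scrape3(zc,x,y0=.0305,y1=-.0365):
    z=zc+.004; x0=-.042
    r.move_l(W(x0,y0,z),vel=.1); r.hold(.1); b=avg(); print("pre",b.round(2))
    r.move_l(W(x,y0,z),vel=.02); r.hold(.1); a=avg(); print("press",a[:3].round(2),(a-b)[3:].round(2))
    if not 3.5<(b-a)[3]<7.5: print("adjust?"); return
    for y in (.010,-.012,-.031,y1):
        r.move_l(W(x,y,z),vel=.035); a=avg(4); print(a[:3].round(2),(a-b)[3:].round(2))
    r.move_l(W(x0-.004,y1,z),vel=.06); print("t",T.current_t(),T.current_opening())
E
python3 - <<'E'
from h import *
scrape3(float(np.load("zc.npy"))+.0005,-.0265)
E
```

```text
pre [-4.195e+01  2.988e+01  7.282e+01 -1.700e-01  3.000e-02 -3.790e+00]
press [-28.26  30.49  72.66] [-5.34 -0.82  3.74]
[-29.22  11.38  71.56] [-4.97  2.1  -0.11]
[-29.23 -10.6   71.52] [-5.01  2.09 -0.04]
[-29.18 -29.65  71.53] [-5.21  2.11 -0.38]
[-24.85 -36.76  73.07] [0.06 0.44 0.03]
t 40.425 0.03178970722255371
```

The green stroke is done at 5 N, about 5 mm, with the blade clear of its stop. Now I'll turn to the orange face.

Run:
```python
from h import *
zc=float(np.load("zc.npy"))+.0005
r.move_l(W(-.075,-.0365,zc+.015),vel=.15)
r.move_to(W(-.075,.0305,zc+.015),q(np.pi/2+PS))
r.move_l(W(-.046,.0305,zc+.006),vel=.1)
scrape3(zc,-.0265)
```

```text
pre [-42.27  30.53  72.94   0.27  -0.46  -4.05]
press [-27.91  30.6   72.58] [-5.56  0.41  3.41]
[-28.68  11.11  71.69] [-4.87  2.38  0.33]
[-28.69 -10.87  71.66] [-4.75  2.66  0.13]
[-28.65 -29.99  71.67] [-5.11  2.23  0.38]
[-24.88 -36.9   73.18] [-0.33  0.91  0.34]
t 47.55 0.031812300025852856
```

Run:
```python
from h import *
c=[.4304,-.3013]; zh=float(np.load("zc.npy"))+.012
p=T.current_ee_pos(); r.move_l([p[0]-.02,p[1],.15],vel=.2)
r.move_to([*c,.15],q(np.pi/2+PS)); r.move_l([*c,zh+.028],vel=.12); r.hold(.15)
b=avg(4); d=b[:2]; print("pos",np.array(T.current_ee_pos()).round(4),b[3:])
hit=r.move_l([*c,zh+.012],vel=.03,guard=8); print(hit,np.array(T.current_ee_pos()).round(4),np.array(T.current_wrist_force()).round(1))
if not hit:
    hit=r.move_l([*c,zh-.004],vel=.02,guard=12); print(hit,np.array(T.current_ee_pos()).round(4),np.array(T.current_wrist_force()).round(1),zh)
print(T.current_t())
```

```text
pos [ 0.4311 -0.3016  0.1092] [-0.03119068 -0.35764546 -3.94668112]
False [ 0.4302 -0.3011  0.0921] [-0.5  0.3 -4.8]
True [ 0.4301 -0.3011  0.0803] [-0.4  0.5  4. ] 0.08032920981029522
51.1
```

Seated at exactly the expected height with little side force. Pressing a little, then releasing.

Run:
```python
from h import *
c=[.4304,-.3013]
r.move_l([*c,.0765],vel=.03,guard=20); r.hold(.2); print(np.array(T.current_ee_pos()).round(4),np.array(T.current_wrist_force()).round(1))
r.move_l([*c,.0803],vel=.03); gripper_to(.07); r.hold(.2)
r.move_l([*c,.2],vel=.2); 
p=[.4304,-.3013-.076,.2]; r.move_to(p,q(np.pi/2+PS)); r.hold(.15)
im=snap("wrist"); marks("wrist","housing"); s=snap("scene"); marks("scene","housing")
cv2.imwrite("pics/fin.png",np.hstack([cv2.resize(im,(400,300)),cv2.resize(s,(400,300))])[:,:,::-1]); print(T.current_t())
```

```text
[ 0.4302 -0.3012  0.0803] [-0.7  0.5  5.4]
wrist housing [([0.4266, -0.3026, 0.0176], 0.87)]
scene housing [([0.4293, -0.3076, 0.01], 0.56), ([0.3838, -0.0957, 0.0017], 0.5)]
54.2167
```

View pics/fin.png

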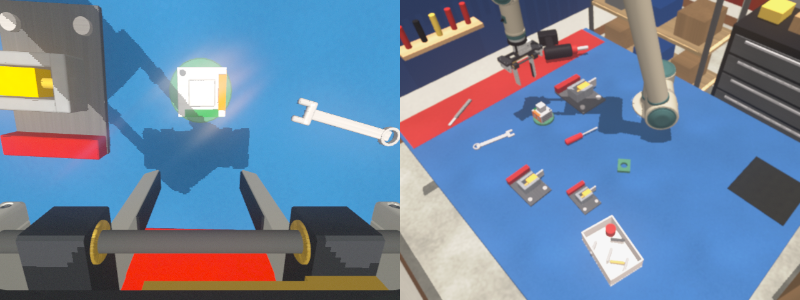

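The housing sits centred and level on the stand at (201,90), the gripper is clear, and the other tools and parts are where they were. Handing in.

```bash
python3 -c "
from h import *
print(r.sign_off(),T.current_t())"
```

```text
the job is handed in; nothing more can be done
the job is handed in; nothing more can be done
```

The job is handed in, at about 54 s of the 72 s allowed: both faces were drawn over the blade at about 5 N (roughly 5 mm of give), green first, and the housing is home on the spigot and released; the green face took three strokes, because the first two pressed too lightly (about 2 and 3 mm).

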